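# Seat the instrument housing in the corner stop and close the keeper

### The job

Push the orange instrument housing along the bench until it sits flush and square against both fences of the aluminium corner stop, and swing the stop's pivoted dark steel keeper bar round across the housing's free near side as far as it goes, so the housing cannot slide out again. Push only with the fingertips or the outsides of the fingers: do not lift the housing, and do not grip the bar or put the fingers astride it. Leave the spool, the helping-hands stand, the screwdriver and the tin where they are, and finish clear of everything.

Things in the scene. Friction and masses are not known exactly. Their poses are not given: they have to be found in the camera images.
- stop: Fixed corner stop: two aluminium fences 26 mm high, 12 mm thick, at a right angle. Origin: their inner corner at bench height. Far fence's working face: plane x = 0, from the corner to y = -203 mm. Side fence's: plane y = 0, to x = -90 mm. The seated housing lies on the robot's side of the far fence, right of the side fence, origin at (-50, -75, 0) mm in this frame, axes parallel to it.
- housing: Closed orange case, loose, 100 (x) x 150 (y) x 40 mm high, about 0.45 kg, flat sides. Origin: centre of its underside. The -x face (flush black rocker switch, brass sockets) is the near side; its +x face goes to the far fence, its +y face to the side fence. It starts short of both fences, clear of the keeper, turned at most 0.25 rad from the stop.
- keeper (a joint): Keeper bar angle (rad) about its upright pivot. 0: closed at its hard stop, pointing along the stop's -y, 2 mm off the seated housing's near side. Grows as it opens: 1.57 points along the stop's -x, the 2.4 limit leans to +y; seen from above, closing turns it anticlockwise. It stays where left; friction 0.06 N m (about 1.2 N at 50 mm from the pivot).
- keeper_pivot (a point): The keeper's pivot axis at the height of the bar's top (28 mm above the bench), at (-108, 18) mm in the stop's frame. The round hub is 20 mm in diameter.
- keeper_mid (a point): Point on the top centreline of the dark steel keeper bar, 45 mm from the pivot. The bar is 12 mm wide, 18 mm tall (10 to 28 mm above the bench) and reaches 75 mm from the pivot. Axes turn with the bar: -y points to the free end, x across it; the +x side faces the housing when closed, so pushing its -x side closes it.
- keeper_end (a point): Free end of the keeper bar, top centreline, 75 mm from the pivot.
- spool: Grey solder spool standing on its flange, 52 mm in diameter, 35 mm high, beyond the far fence. Origin: centre of its underside. Bystander.
- helper: Helping-hands stand, dark steel base 60 x 85 x 18 mm with a post and two clip arms, 92 mm high, 104 mm wide, to the far left of the stop. Origin: centre of its underside. Bystander.
- driver: Black-handled screwdriver lying down, 170 mm long, right of the work. Origin: under its middle, x along its length to the tip. Bystander.
- tin: Round dark tip-cleaner tin, 56 mm in diameter, 27 mm high, right of the stop. Origin: centre of its underside. Bystander.
Mind the look-alikes: they are no part of the job. What is shaped like the housing but blue or turquoise is not meant.

How it is judged (in metres and radians):
At the end, for the whole second after the job is handed in: The housing lies flat and at rest with its origin within 3.5 mm of the seated place against both fences, square to them within 0.04 rad, and the keeper is closed to within 0.08 rad of its stop (x of housing in the frame of stop between -0.0535 and -0.047 m and y of housing in the frame of stop between -0.0785 and -0.072 m and angle between the x axis of housing and the x axis of stop, either way round below 0.04 rad and angle between housing's own z axis and vertical below 0.03 rad and height (world z) of housing below 0.004 m and value of joint keeper below 0.08 rad and linear speed of housing below 0.01 m/s); the robot touches nothing.
It fails at once if the housing is lifted or tipped (height (world z) of housing above 0.008 m or angle between housing's own z axis and vertical above 0.12 rad).
It fails at once if the keeper bar is gripped or straddled by the fingers (x of the grasp point in the frame of keeper_mid between -0.005 and 0.005 m and y of the grasp point in the frame of keeper_mid between -0.035 and 0.05 m and z of the grasp point in the frame of keeper_mid below 0.01 m).
It fails at once if a bystander (spool, stand, screwdriver or tin) is moved (distance of any of spool, helper, driver, tin from where it was at the start of the episode above 0.02 m).
It also fails if it takes over 61 s, if anything falls off the work surface, if the arm or the gripper's body presses on something with over 40 N, if the wrist force passes 120 N, or if a joint passes its speed limit or range.

### The arm

A 7-joint arm with a two-finger parallel gripper is mounted at the origin on the work surface. World frame = base frame: x ahead of the robot, y to its left, z up, the work surface at z = 0. Lengths are in mm, angles in rad, forces in N, time in s.
With the tool pointing down it reaches from about 425 to 800 mm from the base axis. Payload 8.3 kg.
Tool frame: the origin (TCP) lies midway between the tips of the shut fingers; the grasp point (between the pads) lies 19 mm behind it; z points along the fingers, y is the line along which they close (so a half turn about z gives the same grasp; the last joint's range is limited). The gripper opens to 85 mm and grips with 20 to 120 N. Pads are 22 mm wide; open, the fingers measure 114 mm over their backs; the gripper's body (76 mm by 85 mm) begins 54 mm behind the grasp point. The pads swing forward as they close: fully open they stand 13 mm farther back than shut.
Start: joints at [1.276, 0.383, 0.016, 1.37, -0.006, 1.388, -0.046], TCP at [143.62, -608.257, 231.279] pointing down, gripper open.
Joint ranges: [-2.95, 2.95], [-0.25, 2.06], [-1.52, 1.56], [0.18, 2.33], [-1.44, 4.58], [0.02, 2.06], [-3.01, 3.01]. Speed limits (rad/s): [2.39, 2.39, 3.01, 3.01, 3.14, 3.14, 3.14].

### API

Orientations are given as a unit quaternion [w, x, y, z].
In Python, from workcell import get_obs, read_camera, calibration, job_done, find_in gives the robot as it stands.
- The arm moves only by the tool step_arm, never from a script. Its arguments are lists of equal length, an entry for each row: "dp": the shift along the world's x, y, z in m, a list of three; "rotation": the turn, a rotation vector about the world's x, y, z in rad, a list of three. A call has 1 to 12 rows; each row is the pose to reach, as a shift and turn from the pose commanded when the call began; what a row does not reach only later rows make up. A row lasts 1/10 s, in which the tool goes at most 50 mm and 8.59 degrees, less where a joint would pass 70% of its speed; a pose out of reach is approached as far as the arm can. A call with a gripper value outside its range is refused whole. "hand" is the opening, from 0 (shut) to 1 (fully open), set as the call begins (left out, the last holds). The fingers move at their own pace and stop on an object; "newtons" is the grip in N (left out, the last holds). Time passes only in rows, so rows that repeat a pose let the fingers close. It gives the time, the measured TCP pose, the force, the opening and the grip force at its end, in the units of the state.
- get_obs(): the state, without advancing time (a new reading comes with each control period).
- read_camera(name): name is "side" or "top" or "wrist"; returns the picture (480x640x3 uint8, red, green, blue); there is no depth.
- calibration(name): a dict with "fx", "fy", "cx", "cy" (pixels), "R" (3x3) and "t" (3): a world point X has camera coordinates R X + t; the wrist camera has in their place "T_tool_cam" (4x4, takes a point from camera to tool coordinates, whose origin is the TCP and whose axes are the flange's). Camera axes: x right, y down, z forward; pixel columns grow to the right and rows downward; lengths in mm; the calibration is good to about 2 mm. The wrist camera is an equidistant fisheye: a pixel r from the principal point sees the ray r / f radians off the axis. A picture is of the moment at which its call begins: read the wrist's pose just before it. calibration takes no time and is no camera call.
- job_done(): hands the job in; it is judged then, once.
Trained networks look in the newest picture that a camera, given by its name, has taken for a name from the list of things; names that differ only in an ending like _2 or _b are one class to them, and where a whole thing is asked for, a point or a joint stands for the part that bears it (a point fixed in the world has none). Each returns a list of dicts, best first, with "conf" (0 to 1); they miss things now and then, are a little off and sometimes report something else, mostly with a low value. They report only what shows in the picture. A call takes as long as a camera call. They do not tell look-alikes from the thing itself.
- find_in(camera, query): "bbox" ([left, top, right, bottom] in pixels, round what is visible of it).
The state is a dict: "time_s": time; "joint_pos": joint angles; "qd": joint speeds; "effort": joint torques, N m; "tool_pos": TCP position; "tcp_rot": TCP orientation; "ft_force": force on the tool from outside, world axes, zero at the start; "wrist_torque": the same for the moment, N m; "grip_width": finger opening in mm; "grip_force": force on a finger pad.
Only numpy, scipy, OpenCV 4.12 (cv2) and the standard library are available. Lean on these libraries where they do the work, as an engineer would, in place of code of your own. Each camera call takes 0.05 s, during which the arm holds its last target. There are 200 camera calls.

## Working session

There is one attempt and no reset: what is moved stays moved. The work goes in short steps, Python scripts to look and compute and a tool call to move; the robot and the scene stay as the last step left them, time stands still between calls to the robot, and variables do not carry over. Pictures are saved under pics/ and viewed, at most 10 in all, crops included, and the job is handed in when it is done.

Besides the shell and the picture viewer there is one more tool, called after ">>>" as name(argument=value, ...) on one line, values as JSON. step_arm: Moves the arm, as the interface text tells. Its arguments: {"type":"object","properties":{"dp":{"type":"array"},"rotation":{"type":"array"},"hand":{"type":"number"},"newtons":{"type":"number"}},"required":["dp","rotation"]}

```bash
mkdir -p pics
python3 - <<'E'
from workcell import *
import cv2,numpy as np
o=get_obs();print(o['tool_pos'],o['tcp_rot'],o['grip_width'])
ims=[]
for c in ("top","side"):
    im=read_camera(c);cv2.imwrite(f'pics/{c}0.png',im[:,:,::-1])
    k=calibration(c);print(c,k['fx'],k['fy'],k['cx'],k['cy'],np.round(np.array(k['R']),4).tolist(),np.round(k['t'],1).tolist())
    for q in ("stop","housing","keeper","keeper_end","spool","helper","driver","tin"):
        print(q,[(round(d['conf'],2),np.round(d['bbox']).astype(int).tolist()) for d in find_in(c,q)][:4])
E
```

```text
[ 143.4680696  -607.77508169  230.25157249] [-9.89853467e-04  9.93287124e-01  1.15670590e-01 -1.56726320e-04] 85.157225882246
top 464.7314964320033 464.7314964320033 322.43338486946647 238.78932531015292 [[-0.0707, -0.9975, -0.002], [-0.9744, 0.0695, -0.2136], [0.2132, -0.0131, -0.9769]] [21.8, 552.0, 813.4]
stop [(0.97, [258, 177, 385, 279])]
housing [(0.91, [313, 305, 405, 399]), (0.9, [319, 207, 399, 266]), (0.72, [449, 286, 536, 345])]
keeper [(0.84, [255, 240, 281, 281])]
keeper_end [(0.83, [259, 241, 286, 280])]
spool [(0.6, [322, 143, 347, 171])]
helper [(0.56, [172, 168, 226, 203])]
driver [(0.91, [468, 174, 505, 252])]
tin [(0.62, [257, 239, 282, 284])]
side 434.5294472494348 434.5294472494348 318.5542108539733 238.1322903556911 [[0.8938, -0.4481, -0.0172], [-0.2883, -0.5448, -0.7875], [0.3435, 0.7088, -0.6161]] [-488.8, 181.6, 640.7]
stop [(0.96, [273, 206, 423, 282])]
housing [(0.92, [306, 232, 395, 317]), (0.71, [166, 262, 284, 352]), (0.59, [264, 356, 385, 480]), (0.34, [269, 216, 310, 230])]
keeper [(0.87, [270, 215, 310, 229])]
keeper_end [(0.84, [269, 216, 315, 230]), (0.69, [418, 344, 502, 420])]
spool [(0.8, [401, 217, 431, 242])]
helper [(0.57, [315, 142, 356, 196])]
driver [(0.91, [421, 347, 501, 418])]
tin [(0.83, [427, 296, 467, 328]), (0.56, [271, 216, 311, 231])]
```

View pics/top0.png

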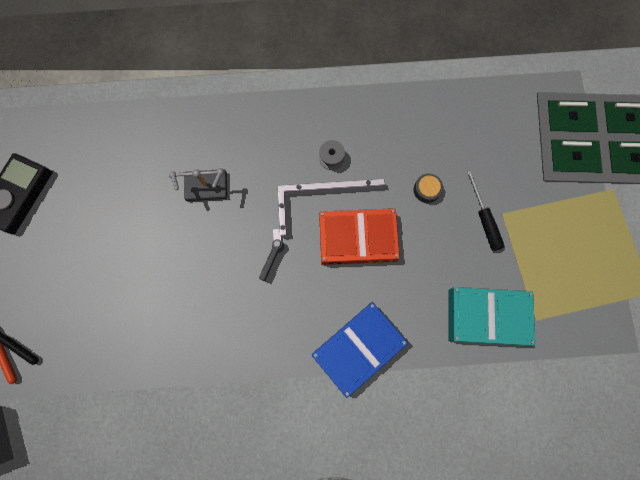

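View pics/side0.png

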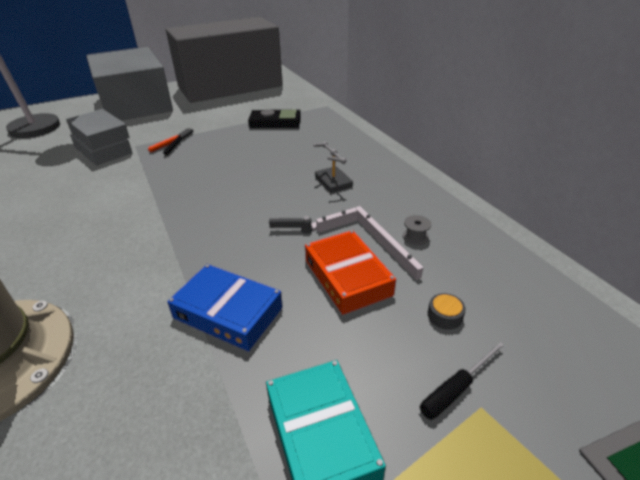

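Candidates: orange-red at top (360,236), blue (360,350), turquoise (492,317). The orange one fits: it is right of and short of the stop, and the right colour. I'll fit the poses by silhouette and confirm with an enlarged overlay.

```bash
cat > h.py <<'E'
import cv2,numpy as np
from scipy.optimize import minimize
from workcell import *
def proj(c,P):
    k=calibration(c);X=np.array(P)@np.array(k['R']).T+np.array(k['t'])
    return np.c_[k['fx']*X[:,0]/X[:,2]+k['cx'],k['fy']*X[:,1]/X[:,2]+k['cy']]
def unproj(c,uv,z):
    k=calibration(c);R=np.array(k['R']);C=-R.T@np.array(k['t'])
    d=R.T@np.array([(uv[0]-k['cx'])/k['fx'],(uv[1]-k['cy'])/k['fy'],1]);return C+d*(z-C[2])/d[2]
def T(p,q):
    c,s=np.cos(p[2]),np.sin(p[2]);q=np.array(q,float);return np.c_[p[0]+c*q[:,0]-s*q[:,1],p[1]+s*q[:,0]+c*q[:,1],q[:,2]]
def box(x0,x1,y0,y1,z0,z1):return [(x,y,z) for x in(x0,x1) for y in(y0,y1) for z in(z0,z1)]
S=8
def sil(c,p,boxes):
    m=np.zeros((480*2,640*2),np.uint8)
    for b in boxes:
        u=cv2.convexHull(proj(c,T(p,b)).astype(np.float32))
        cv2.fillConvexPoly(m,np.round((u*2+.5)*16).astype(np.int32),255,shift=4)
    return cv2.GaussianBlur(m,(0,0),2).astype(np.float32)/255
def fit(mask,p0,boxes):
    """mask: dict camera->bool mask"""
    M={c:cv2.GaussianBlur(cv2.resize(m.astype(np.uint8)*255,None,fx=2,fy=2,interpolation=cv2.INTER_NEAREST),(0,0),2).astype(np.float32)/255 for c,m in mask.items()}
    sc=np.array([1,1,.01])
    f=lambda v:sum(((sil(c,v*sc,boxes)-M[c])**2).sum() for c in M)
    v0=np.array(p0)/sc
    for st in (8,3):
        r=minimize(f,v0,method='Nelder-Mead',options=dict(initial_simplex=np.vstack([v0]+[v0+st*e for e in np.eye(3)]),xatol=.02,fatol=.01,maxiter=150));v0=r.x
    return r.x*sc,r.fun
HOUS=[box(-50,50,-75,75,0,40)]
STOP=[box(0,12,-203,12,0,26),box(-90,12,0,12,0,26)]
def orange(im):
    h=cv2.cvtColor(im,cv2.COLOR_RGB2HSV)
    m=((h[...,0]<12)|(h[...,0]>172))&(h[...,1]>150)&(h[...,2]>60)
    n,l,s,_=cv2.connectedComponentsWithStats(cv2.morphologyEx(m.astype(np.uint8),cv2.MORPH_CLOSE,np.ones((9,9))))
    return l==1+np.argmax(s[1:,4])
def rel(s,p):
    d=np.array(p[:2])-s[:2];c,n=np.cos(s[2]),np.sin(s[2]);return np.array([c*d[0]+n*d[1],-n*d[0]+c*d[1]])
E
python3 - <<'E'
from h import *
ims={c:cv2.imread(f'pics/{c}0.png')[:,:,::-1].copy() for c in('top','side')}
for c in ims:
    k=calibration(c);print(c,'cam at',np.round(-np.array(k['R']).T@k['t']))
p0=np.r_[unproj('top',(360,236),40)[:2],0.]
H={}
for cs in (['top'],['side'],['top','side']):
    h,e=fit({c:orange(ims[c]) for c in cs},p0,HOUS);print('housing',cs,np.round(h,3),e)
# stop
def white(c,b):
    h=cv2.cvtColor(ims[c],cv2.COLOR_RGB2HSV);m=(h[...,2]>(150))&(h[...,1]<60)
    k=np.zeros_like(m);k[b[1]-3:b[3]+3,b[0]-3:b[2]+3]=1;m=m&k
    return cv2.morphologyEx(m.astype(np.uint8),cv2.MORPH_CLOSE,np.ones((3,3)))>0
s0=np.r_[unproj('top',(285,192),26)[:2],0.]
m=white('top',(276,178,386,236));m[200:,292:]=0
s,e=fit({'top':m},s0,STOP);print('stop',np.round(s,3),e)
ht,_=fit({'top':orange(ims['top'])},p0,HOUS)
print('rel',rel(s,ht),ht[2]-s[2])
for n,q in (('pivot',(-108,18,28)),('end',(0,0,0))):
    pass
piv=T(s,[(-108,18,28)])[0];end=unproj('top',(266,279),28)
print('piv',piv,'end',end); d=rel(s,end[:2])-np.array([-108,18]);print('keeper ang',np.arctan2(-d[0],-d[1]),np.linalg.norm(d))
im=cv2.resize(ims['top'][160:300,240:450],None,fx=3.7,fy=3.7,interpolation=cv2.INTER_CUBIC)
def dr(p,b,col):
    u=(proj('top',T(p,b))-[240,160]+.5)*3.7
    for i in range(8):
        for j in range(i):
            if bin(i^j).count('1')==1: cv2.line(im,tuple(int(v) for v in u[i]),tuple(int(v) for v in u[j]),col,1)
dr(ht,HOUS[0],(0,255,0));[dr(s,b,(0,0,255)) for b in STOP]
u=(proj('top',[piv,end])-[240,160]+.5)*3.7
for v in u: cv2.circle(im,tuple(int(a) for a in v),4,(255,255,0),1)
cv2.imwrite('pics/crop0.png',im[:,:,::-1])
from scipy.spatial.transform import Rotation as Rn
for n,b in (('spool',(333,155)),('tin',(429,187)),('helper',(207,185)),('drv tip',(470,174)),('drv butt',(496,247))):print(n,np.round(unproj('top',b,20)))
E
```

```text
top cam at [366.  -6. 913.]
side cam at [ 269. -574.  529.]
housing ['top'] [ 5.60233e+02 -8.74130e+01 -3.00000e-02] 257.72918701171875
housing ['side'] [ 5.59336e+02 -8.84870e+01 -3.20000e-02] 434.4001770019531
housing ['top', 'side'] [ 5.60162e+02 -8.74290e+01 -3.50000e-02] 747.2269287109375
stop [6.66871e+02 5.55160e+01 1.00000e-03] 1666.2137451171875
rel [-106.73860018 -142.8537797 ] -0.03077945319176621
piv [558.85795543  73.43981521  28.        ] end [488.20967857  95.43564542  28.        ]
keeper ang 1.8733306014719602 73.99321299367216
spool [734. -52.  20.]
tin [ 652. -240.   20.]
helper [688. 207.  20.]
drv tip [ 674. -326.   20.]
drv butt [ 520. -356.   20.]
```

View pics/crop0.png

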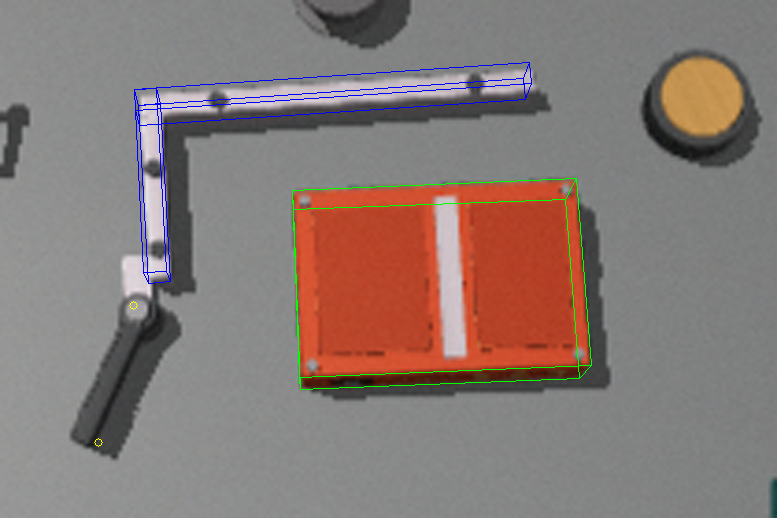

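The orange housing is confirmed: its dark near face shows, and the green fit matches. The blue stop fit wrongly includes the shaded near face of the far fence, so I'll refit it on the top surfaces only.

Run:
```python
from h import *
ims={c:cv2.imread(f'pics/{c}0.png')[:,:,::-1].copy() for c in('top','side')}
print(ims['top'][181:200,330].tolist())
h=cv2.cvtColor(ims['top'],cv2.COLOR_RGB2HSV)
m=(h[...,2]>150)&(h[...,1]<60);k=np.zeros_like(m);k[172:243,272:392]=1;m=m&k;m[200:,292:]=0;m[230:]=0
m=cv2.morphologyEx(m.astype(np.uint8),cv2.MORPH_CLOSE,np.ones((5,5)))>0
TOP=[box(0,12,-203,12,26,26),box(-83,12,0,12,26,26)]
s,e=fit({'top':m},[666,55,0],TOP);print('stop',np.round(s,3),e)
piv=T(s,[(-108,18,28)])[0];print(piv,proj('top',[piv]))
d=rel(s,unproj('top',(265.5,279),28)[:2])-np.array([-108,18]);print('keeper ang',np.arctan2(-d[0],-d[1]),np.linalg.norm(d))
ht=[560.2,-87.4,-.033];print('rel',rel(s,ht),ht[2]-s[2])
im=cv2.resize(ims['top'][160:300,240:450],None,fx=3.7,fy=3.7,interpolation=cv2.INTER_CUBIC)
for b in STOP:
    u=(proj('top',T(s,b))-[240,160]+.5)*3.7
    for i in range(8):
        for j in range(i):
            if bin(i^j).count('1')==1: cv2.line(im,tuple(int(v) for v in u[i]),tuple(int(v) for v in u[j]),(0,0,255),1)
u=(proj('top',[piv])[0]-[240,160]+.5)*3.7;cv2.circle(im,(int(u[0]),int(u[1])),10,(255,255,0),1)
cv2.imwrite('pics/crop1.png',im[:,:,::-1])
```

```text
[[133, 135, 133], [169, 163, 165], [197, 187, 192], [205, 195, 199], [204, 192, 196], [205, 191, 197], [194, 182, 187], [121, 114, 117], [74, 71, 73], [74, 70, 72], [75, 71, 71], [68, 69, 69], [67, 68, 67], [116, 116, 117], [134, 136, 136], [134, 136, 134], [134, 135, 133], [132, 134, 133], [132, 132, 133]]
stop [ 6.64086e+02  5.32730e+01 -8.00000e-03] 95.58402252197266
[556.22626204  72.09672768  28.        ] [[276.42373525 243.4223827 ]]
keeper ang 1.9065273224947967 72.16078147514298
rel [-102.8097169  -141.46177503] -0.0253718024039895
```

View pics/crop1.png

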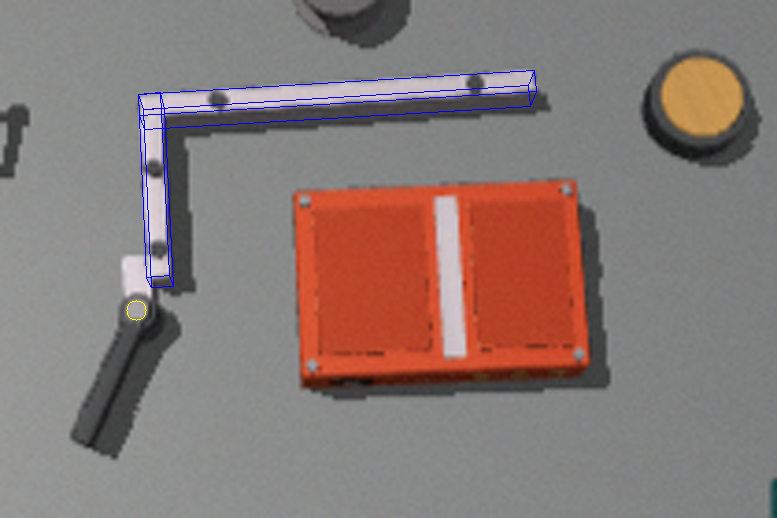

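Stop is at world (664.1, 53.3, yaw -0.008). The housing sits at (-102.8, -141.5) in the stop's frame with a relative yaw of -0.025. The keeper is at about 1.9 rad. I'll approach the near side with open fingers.

>>> step_arm(dp=[[0.035,0.035,0],[0.07,0.07,0],[0.1,0.1,0],[0.13,0.14,0],[0.16,0.18,0],[0.18,0.22,0],[0.2,0.26,-0.01],[0.22,0.3,-0.03],[0.24,0.34,-0.05],[0.26,0.38,-0.07],[0.275,0.42,-0.08],[0.29,0.46,-0.09]], rotation=[[0,0,0],[0,0,-0.04],[0,0,-0.08],[0,0,-0.12],[0,0,-0.16],[0,0,-0.2],[0,0,-0.24],[0,0,-0.24],[0,0,-0.24],[0,0,-0.24],[0,0,-0.24],[0,0,-0.24]], hand=1)

```text
time_s: 2.1
tool_pos: [433.9, -146.5, 140.9]
tcp_rot: [0.0, 1.0, -0.004, 0.0]
ft_force: [0.7, 0.1, 0.1]
grip_width: 85.5
grip_force: 0.0
```

>>> step_arm(dp=[[0.03,0.03,0],[0.041,0.061,-0.04],[0.041,0.061,-0.08],[0.041,0.061,-0.115],[0.041,0.061,-0.137],[0.046,0.061,-0.137],[0.053,0.061,-0.137],[0.06,0.061,-0.137],[0.066,0.061,-0.137],[0.072,0.061,-0.137],[0.078,0.061,-0.137],[0.084,0.061,-0.137]], rotation=[[0,0,0],[0,0,0],[0,0,0],[0,0,0],[0,0,0],[0,0,0],[0,0,0],[0,0,0],[0,0,0],[0,0,0],[0,0,0],[0,0,0]])

```text
time_s: 3.3
tool_pos: [517.9, -87.3, 4.5]
tcp_rot: [0.0, 1.0, -0.004, -0.0]
ft_force: [-4.7, -0.1, 4.1]
grip_width: 85.4
grip_force: 2.2
```

>>> step_arm(dp=[[0.004,0,0],[0.008,0,0],[0.012,0,0],[0.016,0,0],[0.02,0,0],[0.024,0,0],[0.027,0,0],[0.03,0,0],[0.032,0,0],[0.034,0,0]], rotation=[[0,0,0],[0,0,0],[0,0,0],[0,0,0],[0,0,0],[0,0,0],[0,0,0],[0,0,0],[0,0,0],[0,0,0]])

```text
time_s: 4.3
tool_pos: [550.8, -87.3, 4.1]
tcp_rot: [0.0, 1.0, -0.004, -0.001]
ft_force: [-12.1, -0.1, 7.4]
grip_width: 85.3
grip_force: 5.9
```

>>> step_arm(dp=[[0.001,0,0],[0.002,0,0],[0.003,0,0]], rotation=[[0,0,0],[0,0,0],[0,0,0]])

```text
time_s: 4.6
tool_pos: [550.9, -87.3, 3.6]
tcp_rot: [0.0, 1.0, -0.004, -0.004]
ft_force: [-22.5, 0.3, 16.0]
grip_width: 85.5
grip_force: 11.4
```

>>> step_arm(dp=[[-0.02,0,0],[-0.03,0,0.03],[-0.02,-0.03,0.08],[0.02,-0.07,0.1],[0.05,-0.105,0.1],[0.057,-0.11,0.1],[0.057,-0.11,0.1],[0.057,-0.11,0.1],[0.057,-0.11,0.06],[0.057,-0.11,0.02],[0.057,-0.11,0.007],[0.057,-0.11,0.007]], rotation=[[0,0,0],[0,0,0],[0,0,0],[0,0,0],[0,0,0],[0,0,0],[0,0,0],[0,0,0],[0,0,0],[0,0,0],[0,0,0],[0,0,0]], hand=0)

```text
time_s: 5.8
tool_pos: [609.8, -195.7, 9.3]
tcp_rot: [-0.001, 1.0, -0.003, -0.002]
ft_force: [-0.5, 0.0, 0.5]
grip_width: 0.0
grip_force: 0.0
```

>>> step_arm(dp=[[0,0.008,0],[0,0.016,0],[0,0.022,0],[0,0.027,0],[0,0.032,0],[0,0.037,0],[0,0.042,0],[0,0.047,0],[0,0.052,0],[0,0.057,0],[0,0.062,0],[0,0.066,0]], rotation=[[0,0,0],[0,0,0],[0,0,0],[0,0,0],[0,0,0],[0,0,0],[0,0,0],[0,0,0],[0,0,0],[0,0,0],[0,0,0],[0,0,0]])

```text
time_s: 7.0
tool_pos: [611.6, -130.6, 11.2]
tcp_rot: [-0.0, 1.0, -0.004, -0.0]
ft_force: [-0.1, -4.1, 3.2]
grip_width: -0.2
grip_force: 2.3
```

>>> step_arm(dp=[[0,0.004,0],[0,0.008,0],[0,0.011,0],[0,0.014,0],[0,0.016,0]], rotation=[[0,0,0],[0,0,0],[0,0,0],[0,0,0],[0,0,0]])

```text
time_s: 7.5
tool_pos: [611.6, -114.9, 11.2]
tcp_rot: [-0.0, 1.0, -0.004, -0.0]
ft_force: [-0.1, -4.1, 2.8]
grip_width: 0.4
grip_force: 2.2
```

```bash
cat > look.py <<'E'
import sys;from h import *
s=np.array([664.09,53.27,-.008]);n=sys.argv[1]
im=read_camera('top');cv2.imwrite(f'pics/{n}.png',im[:,:,::-1])
h,e=fit({'top':orange(im)},[float(v) for v in sys.argv[2:4]]+[0],HOUS);print('top',np.round(h,3),e,'rel',rel(s,h),h[2]-s[2])
o=get_obs();print(o['tool_pos'],o['ft_force'])
E
python3 look.py t1 612 -25
```

```text
top [611.498 -24.774   0.   ] 1682.751220703125 rel [-51.96626078 -78.4622126 ] 0.0080355871401446
[ 611.53761351 -114.46638776   11.18838002] [ 0.2036143  -3.57034076  3.05764239]
```

>>> step_arm(dp=[[0,0.001,0],[0,0.002,0],[0,0.003,0],[0,0.004,0],[0,0.005,0]], rotation=[[0,0,0],[0,0,0],[0,0,0],[0,0,0],[0,0,0]])

```text
time_s: 8.05
tool_pos: [611.6, -110.2, 11.2]
tcp_rot: [-0.0, 1.0, -0.004, -0.0]
ft_force: [-0.9, -6.9, 2.0]
grip_width: 0.0
grip_force: 4.1
```

>>> step_arm(dp=[[0,0.001,0],[0,0.002,0],[0,0.003,0],[0,0.004,0]], rotation=[[0,0,0],[0,0,0],[0,0,0],[0,0,0]])

```text
time_s: 8.45
tool_pos: [611.7, -110.2, 11.3]
tcp_rot: [0.002, 1.0, -0.006, 0.0]
ft_force: [1.7, -13.1, 0.2]
grip_width: -0.2
grip_force: 7.2
```

>>> step_arm(dp=[[0,-0.02,0],[0,-0.025,0.03],[0,-0.025,0.07],[-0.03,0,0.1],[-0.06,0.04,0.1],[-0.087,0.081,0.1],[-0.087,0.081,0.1],[-0.087,0.081,0.06],[-0.087,0.081,0.02],[-0.087,0.081,-0.006],[-0.08,0.081,-0.006],[-0.073,0.081,-0.006]], rotation=[[0,0,0],[0,0,0],[0,0,0],[0,0,0],[0,0,0],[0,0,0],[0,0,0],[0,0,0],[0,0,0],[0,0,0],[0,0,0],[0,0,0]], hand=1)

```text
time_s: 9.65
tool_pos: [539.1, -24.3, 5.5]
tcp_rot: [-0.001, 1.0, -0.004, -0.0]
ft_force: [0.4, -0.2, 0.4]
grip_width: 85.4
grip_force: 0.0
```

>>> step_arm(dp=[[0.004,0,0],[0.007,0,0],[0.009,0,0],[0.011,0,0],[0.013,0,0],[0.014,0,0],[0.015,0,0],[0.016,0,0]], rotation=[[0,0,0],[0,0,0],[0,0,0],[0,0,0],[0,0,0],[0,0,0],[0,0,0],[0,0,0]])

```text
time_s: 10.45
tool_pos: [551.1, -25.2, 4.5]
tcp_rot: [0.0, 1.0, -0.004, -0.003]
ft_force: [-15.5, -1.1, 9.3]
grip_width: 85.4
grip_force: 8.1
```

>>> step_arm(dp=[[-0.02,0,0],[-0.03,0,0.03],[-0.03,0,0.07],[-0.03,0,0.1]], rotation=[[0,0,0],[0,0,0],[0,0,0],[0,0,0]])

```text
time_s: 10.85
tool_pos: [524.9, -25.2, 107.4]
tcp_rot: [0.0, 1.0, -0.004, 0.001]
ft_force: [0.7, -0.5, 0.2]
grip_width: 85.4
grip_force: 0.0
```

>>> step_arm(dp=[[-0.005,0.04,0],[-0.008,0.09,0.0],[-0.008,0.13,0],[-0.008,0.148,0],[-0.008,0.148,0],[-0.008,0.148,0]], rotation=[[0,0,0],[0,0,0],[0,0,0],[0,0,0],[0,0,0],[0,0,0]], hand=0)

```text
time_s: 11.45
tool_pos: [516.8, 122.5, 105.3]
tcp_rot: [0.0, 1.0, -0.004, 0.0]
ft_force: [0.1, -0.2, 0.5]
grip_width: 0.2
grip_force: 0.0
```

```bash
python3 look.py t2 612 -22
python3 - <<'E'
from h import *
im=cv2.imread('pics/t2.png');cv2.imwrite('pics/t2c.png',cv2.resize(im[150:300,190:420],None,fx=3.4,fy=3.4,interpolation=cv2.INTER_CUBIC))
E
```

```text
top [ 6.13079e+02 -2.17090e+01 -5.00000e-03] 224.1400604248047 rel [-50.40931115 -75.38494698] 0.0033419938606437626
[516.88161626 121.48418185 105.17514788] [ 0.88629421 -0.29966442  0.3140121 ]
```

View pics/t2c.png

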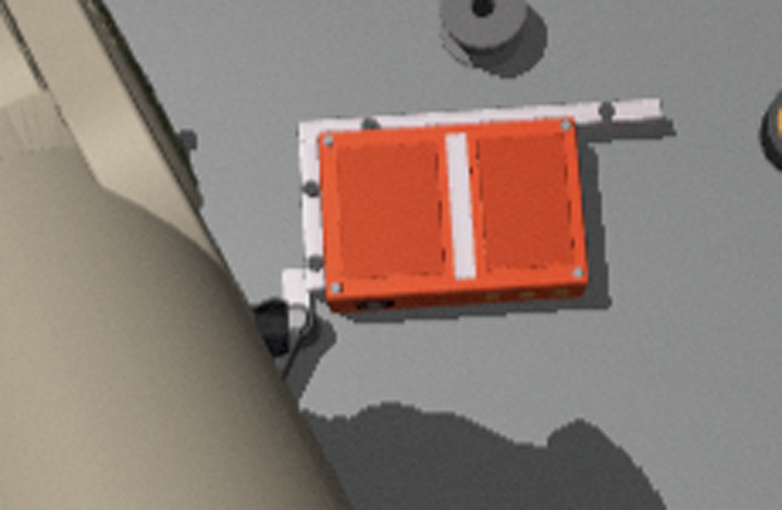

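The housing is seated: (-50.4, -75.4) in the stop's frame, yaw error 0.003. In the crop it sits flush against both fences, with corners at (325,135) and (585,290). I'll work out the keeper path next.

Run:
```python
from h import *
s=[664.09,53.27,-.008]
for t in np.arange(2.1,-.11,-.1):
    u=np.array([-np.sin(t),-np.cos(t)]);n=np.array([-np.cos(t),np.sin(t)])
    h=11*abs(np.cos(t))+14.5*abs(np.sin(t))
    q=np.array([-108,18])+52*u+(6+h)*n
    w=T(s,[(*q,0)])[0];print(round(t,2),np.round((w[:2]-[516.6,122.7])/1000,3))
```

```text
2.1 [ 0.007 -0.003]
2.0 [ 0.003 -0.007]
1.9 [-0.002 -0.011]
1.8 [-0.006 -0.016]
1.7 [-0.009 -0.022]
1.6 [-0.012 -0.028]
1.5 [-0.014 -0.033]
1.4 [-0.015 -0.037]
1.3 [-0.017 -0.042]
1.2 [-0.017 -0.047]
1.1 [-0.018 -0.052]
1.0 [-0.017 -0.058]
0.9 [-0.016 -0.063]
0.8 [-0.015 -0.069]
0.7 [-0.012 -0.075]
0.6 [-0.009 -0.08 ]
0.5 [-0.005 -0.085]
0.4 [-0.001 -0.09 ]
0.3 [ 0.004 -0.094]
0.2 [ 0.01  -0.097]
0.1 [ 0.016 -0.1  ]
-0.0 [ 0.022 -0.102]
-0.1 [ 0.026 -0.104]
```

>>> step_arm(dp=[[0,0,-0.04],[0,0,-0.08],[0,0,-0.093],[0,0,-0.093]], rotation=[[0,0,0],[0,0,0],[0,0,0],[0,0,0]])

```text
time_s: 11.9
tool_pos: [515.2, 121.0, 10.6]
tcp_rot: [0.001, 1.0, -0.005, -0.002]
ft_force: [0.4, -0.0, -0.8]
grip_width: 0.0
grip_force: 0.0
```

>>> step_arm(dp=[[0,-0.006,0],[-0.002,-0.011,0],[-0.006,-0.016,0],[-0.009,-0.022,0],[-0.012,-0.028,0],[-0.014,-0.033,0],[-0.015,-0.037,0],[-0.017,-0.042,0],[-0.017,-0.047,0],[-0.018,-0.052,0],[-0.017,-0.058,0],[-0.016,-0.063,0]], rotation=[[0,0,0],[0,0,0],[0,0,0],[0,0,0],[0,0,0],[0,0,0],[0,0,0],[0,0,0],[0,0,0],[0,0,0],[0,0,0],[0,0,0]])

```text
time_s: 13.1
tool_pos: [500.5, 59.1, 12.2]
tcp_rot: [0.0, 1.0, -0.004, -0.0]
ft_force: [-0.3, 1.6, -0.5]
grip_width: 0.1
grip_force: 0.7
```

>>> step_arm(dp=[[0.001,-0.006,0],[0.004,-0.012,0],[0.007,-0.017,0],[0.011,-0.022,0],[0.015,-0.027,0],[0.02,-0.031,0],[0.026,-0.034,0],[0.032,-0.037,0],[0.036,-0.038,0],[0.038,-0.039,0]], rotation=[[0,0,0],[0,0,0],[0,0,0],[0,0,0],[0,0,0],[0,0,0],[0,0,0],[0,0,0],[0,0,0],[0,0,0]])

```text
time_s: 14.1
tool_pos: [537.7, 21.0, 11.9]
tcp_rot: [-0.0, 1.0, -0.004, -0.001]
ft_force: [-10.6, 2.3, 7.2]
grip_width: -0.1
grip_force: 5.3
```

>>> step_arm(dp=[[0.002,0,0],[0.002,0,0],[-0.01,0,0],[-0.03,0,0],[-0.04,0,0.04],[-0.04,0,0.09],[-0.04,-0.05,0.13],[-0.05,-0.1,0.15],[-0.06,-0.15,0.15],[-0.06,-0.2,0.15],[-0.06,-0.25,0.15],[-0.06,-0.25,0.15]], rotation=[[0,0,0],[0,0,0],[0,0,0],[0,0,0],[0,0,0],[0,0,0],[0,0,0],[0,0,0],[0,0,0],[0,0,0],[0,0,0],[0,0,0]])

```text
time_s: 15.3
tool_pos: [477.2, -236.1, 162.6]
tcp_rot: [0.002, 1.0, -0.008, 0.0]
ft_force: [-0.3, -0.4, -0.2]
grip_width: -0.3
grip_force: 0.0
```

```bash
python3 look.py t3 612 -22
python3 - <<'E'
from h import *
im=cv2.imread('pics/t3.png')
s=[664.09,53.27,-.008]
o=im[140:300,160:450];o=cv2.resize(o,None,fx=2.7,fy=2.7,interpolation=cv2.INTER_CUBIC)
u=(proj('top',T(s,[(-108,18,28),(-108,-57,28)]))-[160,140]+.5)*2.7
for v in u: cv2.circle(o,tuple(int(a) for a in v),5,(0,255,255),1)
cv2.imwrite('pics/t3c.png',o)
E
```

```text
top [ 6.13455e+02 -2.15550e+01 -1.80000e-02] 402.2291259765625 rel [-50.03475404 -75.227595  ] -0.010348726811071875
[ 477.20826047 -236.9769507   162.40445043] [-0.52061334 -2.26447745  0.17973977]
```

View pics/t3c.png

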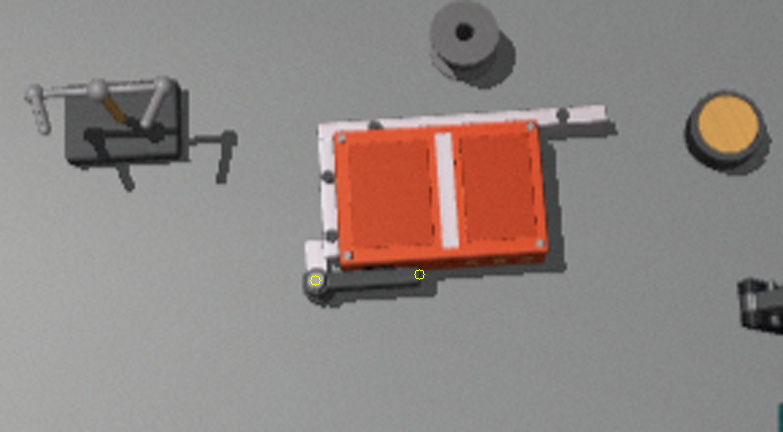

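Run:
```python
from h import *
im=cv2.imread('pics/t3.png');s=[664.09,53.27,-.008]
o=cv2.resize(im[225:260,265:330],None,fx=12,fy=12,interpolation=cv2.INTER_CUBIC)
for a,col in((0,(0,255,0)),(.08,(0,0,255))):
    c,n=np.cos(-a),np.sin(-a)
    q=[(-108+c*x-n*y,18+n*x+c*y,28) for x,y in((-6,0),(-6,-75),(6,-75),(6,0))]
    u=(proj('top',T(s,q))-[265,225]+.5)*12
    cv2.polylines(o,[u.astype(np.int32)],True,col,1)
cv2.imwrite('pics/t3d.png',o)
```

```text
(no output)
```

View pics/t3d.png

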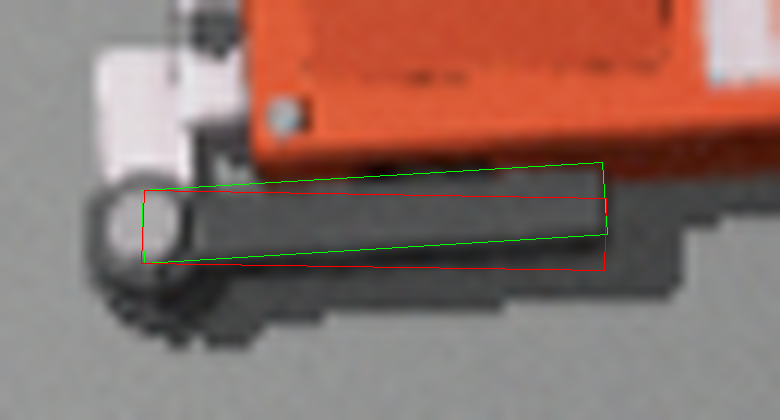

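The bar's top face matches the green outline for angle 0, so it is closed at its stop. The housing is still at (-50.0, -75.2) in the stop's frame, and the bystanders are undisturbed. The arm is clear.

```bash
python3 -c "
from workcell import *
print(job_done())"
```

```text
the job is handed in; nothing more can be done
None
```

Handed in: the orange housing sits against both fences (measured within about 0.5 mm and 0.01 rad), the keeper is closed at its stop, the bystanders look unmoved and the arm is clear; no verdict was returned.

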